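Stack the canister set on its coaster

TASK

Stack the four white stoneware canisters into one upright tower on the round wooden coaster (not the square one): the widest in the middle of the coaster, then each next narrower one seated flat inside the raised lid rim of the one below, up to the narrowest on top. Place them one at a time from the bottom up, letting go of each, and leave the mug and the garlic where they are.

Things in the scene. Friction and masses are not known exactly. Their poses are not given: they have to be found in the camera images.
- large_center (a point): Widest of four loose round stoneware canisters: white glazed body with a fixed light-wood lid, 68 mm in diameter, 46 mm high; its foot is 62 mm in diameter and 6 mm high. The lid is a shallow dish: its raised rim, 4 mm wide, encloses a flat recess 60 mm across and 5 mm deep. The point is the canister's centre, on its axis, 23 mm above its underside; z is its axis, up. Best gripped across the body.
- medium_center (a point): Second-widest of four loose round stoneware canisters: white glazed body with a fixed light-wood lid, 59 mm in diameter, 42 mm high; its foot is 53 mm in diameter and 6 mm high. The lid is a shallow dish: its raised rim, 4 mm wide, encloses a flat recess 51 mm across and 5 mm deep. The point is the canister's centre, on its axis, 21 mm above its underside; z is its axis, up. Best gripped across the body.
- small_center (a point): Third-widest of four loose round stoneware canisters: white glazed body with a fixed light-wood lid, 50 mm in diameter, 40 mm high; its foot is 45 mm in diameter and 6 mm high. The lid is a shallow dish: its raised rim, 4 mm wide, encloses a flat recess 42 mm across and 5 mm deep. The point is the canister's centre, on its axis, 20 mm above its underside; z is its axis, up. Best gripped across the body.
- tiny_center (a point): Narrowest of four loose round stoneware canisters: white glazed body with a fixed light-wood lid, 41 mm in diameter, 38 mm high; its foot is 36 mm in diameter and 6 mm high. The lid is a shallow dish: its raised rim, 4 mm wide, encloses a flat recess 33 mm across and 5 mm deep. The point is the canister's centre, on its axis, 19 mm above its underside; z is its axis, up. Best gripped across the body.
- round_coaster_top (a point): Round medium-brown wooden coaster, fixed to the worktop, 110 mm in diameter: a flat floor 100 mm across, 5 mm above the worktop, inside a rim that stands 3 mm higher. The point is the middle of the floor's upper face; z up. Room for the arm: a wall cabinet hangs over the rear of the worktop (x > 0.55 m) 0.62 m up, so carry things low there, and a solid wall rises at the right end, at y = -0.4 m.
- square_coaster_top (a point): Square coaster of the same wood, 110 x 110 mm, fixed, floor 5 mm and rim 8 mm above the worktop; not used. The point is the middle of the floor's upper face; z up.
- mug_center (a point): Blue striped mug, loose, a bystander: about 85 mm in diameter with a handle (121 mm overall), 93 mm high. The point is on the cup's axis, half-way up.
- garlic_center (a point): Garlic bulb, loose, a bystander: about 56 mm across and 56 mm high. The point is its middle, half-way up.

How it is judged:
On the way, in this order (a step that is already met when the one before it is completed fails the run):
1. the widest canister stands in the middle of the round coaster, let go (horizontal distance between large_center and round_coaster_top below 0.012 m and z of large_center in the frame of round_coaster_top between 0.0205 and 0.0255 m and angle between large_center's own z axis and vertical below 0.08 rad and contact force between the fingers and large below 0.05 N and linear speed of large below 0.02 m/s), for 0.2 s.
2. the second-widest is seated on the widest, let go (horizontal distance between medium_center and large_center below 0.006 m and z of medium_center in the frame of large_center between 0.0365 and 0.0415 m and angle between medium_center's own z axis and vertical below 0.08 rad and contact force between the fingers and medium below 0.05 N and linear speed of medium below 0.02 m/s), for 0.2 s.
3. the third is seated on the second, let go (horizontal distance between small_center and medium_center below 0.006 m and z of small_center in the frame of medium_center between 0.0335 and 0.0385 m and angle between small_center's own z axis and vertical below 0.08 rad and contact force between the fingers and small below 0.05 N and linear speed of small below 0.02 m/s), for 0.2 s.
4. the narrowest is seated on the third, let go (horizontal distance between tiny_center and small_center below 0.006 m and z of tiny_center in the frame of small_center between 0.0315 and 0.0365 m and angle between tiny_center's own z axis and vertical below 0.08 rad and contact force between the fingers and tiny below 0.05 N and linear speed of tiny below 0.02 m/s), for 0.2 s.
At the end, for the whole second after the job is handed in: The widest canister stands on the floor of the round coaster within 12 mm of its middle; each next narrower canister sits in the recess of the lid below (axes within 6 mm, height within 2.5 mm of fully seated); all are upright within 0.08 rad, released and at rest (all of step 1 and all of step 2 and all of step 3 and all of step 4); the robot touches nothing.
It fails at once if the mug is moved by more than 25 mm (distance of mug_center from where it was at the start of the episode above 0.025 m).
It fails at once if the garlic is moved by more than 25 mm (distance of garlic_center from where it was at the start of the episode above 0.025 m).
It also fails if it takes over 99 s, if anything falls off the work surface, if the arm or the gripper's body presses on something with over 40 N, if the wrist force passes 120 N, or if a joint passes its speed limit or range.

ROBOT

A 6-joint arm with a two-finger parallel gripper is mounted at the origin on a cart in front of the work surface, level with it; the furniture and walls round the work are solid. World frame = base frame: x ahead of the robot, y to its left, z up, the work surface at z = 0. Lengths are in m, angles in rad, forces in N, time in s.
With the tool pointing down it reaches from about 0.325 to 0.75 m from the base axis. Payload 7.6 kg.
Tool frame: the origin (TCP) lies at the very end of the fingers, on their centre line; the grasp point (between the pads) lies 19 mm behind it; z points along the fingers, y is the direction in which the jaws open and shut (so a half turn about z gives the same grasp; the last joint's range is limited). The gripper opens to 85 mm and grips with 20 to 120 N. Pads are 22 mm wide; open, the fingers measure 114 mm over their backs; the gripper's body (76 mm by 85 mm) begins 54 mm behind the grasp point. The pads swing forward as they close: fully open they stand 13 mm farther back than shut.
Start: joints at [1.134, 0.052, 1.401, -0, 1.689, -0.07], TCP at [0.188, 0.49, 0.204] pointing down, gripper open.
Joint ranges: [-2.9, 2.9], [-0.91, 2.17], [0.12, 2.37], [-1.06, 4.2], [0.26, 2.73], [-2.93, 2.93]. Speed limits (rad/s): [2.57, 2.57, 3.01, 3.14, 3.14, 3.14].

INTERFACE

Orientations are given as a rotation vector (axis times angle).
In Python, from cell import ctrl gives the robot as it stands.
- The arm moves only by the shell command python3 -m crank 'ROWS'. ROWS is JSON, a list that holds one entry, the list of rows, each a list of 7 numbers: the opening, from 0 (shut) to 1 (fully open), then the shift along the tool's x, y, z in mm, then the turn, a rotation vector about the tool's x, y, z in rad. A call has 1 to 5 rows; each row shifts and turns the commanded pose from where the row before left it, along the tool's axes as they then stand; what a row does not reach is not made up. A row lasts 1/10 s, in which the tool goes at most 50 mm and 8.59 degrees, less where a joint would pass 70% of its speed; a pose out of reach is approached as far as the arm can. A call with a gripper value outside its range is refused whole. The fingers move at their own pace and stop on an object; the grip force is fixed at half the most. Time passes only in rows, so rows that do not move let the fingers close. It gives the time, the measured TCP pose, the force and the opening at its end, in the units of the state.
- ctrl.get_state(): the state, without advancing time (a new reading comes with each control period).
- ctrl.grab_frame(name): name is "scene" or "top"; returns (picture, depth): 480x640x3 uint8, blue, green, red; 480x640 float32, m along the optical axis (not along the pixel's ray), 0 where there is no reading.
- ctrl.get_calibration(name): a dict with "camera_matrix" (3x3 intrinsics, pixels), "eye" and "attitude" of the camera in the world. Camera axes: x right, y down, z forward; pixel columns grow to the right and rows downward; lengths in m; the calibration is good to about 2 mm. A picture is of the moment at which its call begins. get_calibration takes no time and is no camera call.
- ctrl.job_done(): hands the job in, once; it reports no verdict.
The state is a dict: "clock": time; "joint_pos": joint angles; "joint_velocities": joint speeds; "joint_torque": joint torques, N m; "ee_pos": TCP position; "eef_rot": TCP orientation; "contact_force": force on the tool from outside, world axes, zero at the start; "torque": the same for the moment, N m; "gripper_width": opening from 0.0 (shut) to 1.0 (fully open).
Only numpy, scipy, OpenCV 4.12 (cv2) and the standard library are available. Lean on these libraries where they do the work, as an engineer would, in place of code of your own. Each camera call takes 0.05 s, during which the arm holds its last target. There are 200 camera calls.

## Working session

There is one attempt and no reset: what is moved stays moved. The work goes in short steps, Python scripts to look and compute and a shell command to move; the robot and the scene stay as the last step left them, time stands still between calls to the robot, and variables do not carry over. Pictures are saved under pics/ and viewed, about 12 in all and at most 16, crops included, and the job is handed in when it is done.

```bash
ls; mkdir -p pics; python3 - <<'E'
from cell import ctrl
import cv2,numpy as np
for n in ("scene","top"):
    p,d=ctrl.grab_frame(n); cv2.imwrite(f"pics/{n}0.png",p); np.save(f"{n}0.npy",d)
    print(n,ctrl.get_calibration(n))
print(ctrl.get_state())
E
```

```text
pics
scene {'camera_matrix': array([[470.93138907,   0.        , 324.24288034],
       [  0.        , 470.93138907, 240.37614797],
       [  0.        ,   0.        ,   1.        ]]), 'eye': array([0.32883978, 1.02493084, 0.53958175]), 'attitude': array([-0.29697752,  2.53322576, -1.60448484])}
top {'camera_matrix': array([[611.62209339,   0.        , 323.3077348 ],
       [  0.        , 611.62209339, 234.47554349],
       [  0.        ,   0.        ,   1.        ]]), 'eye': array([0.34265372, 0.08278991, 1.4003514 ]), 'attitude': array([-2.1251912 ,  2.14005532, -0.1838008 ])}
{'clock': 0.1, 'joint_pos': array([ 1.13367191e+00,  5.27753143e-02,  1.40160770e+00,  3.52200266e-06,
        1.68861652e+00, -7.02923626e-02]), 'joint_velocities': array([-0.00026792, -0.00314535, -0.00386824, -0.00019011,  0.00089815,
       -0.00048619]), 'joint_torque': array([ 1.44997626e-03, -3.82579672e+01, -3.60987782e+01, -8.30345516e-05,
        4.80097122e-03,  2.33738251e-05]), 'ee_pos': array([0.18814046, 0.4898029 , 0.2033637 ]), 'eef_rot': array([-5.72927277e-01, -3.08854566e+00,  2.13755593e-03]), 'contact_force': array([1.36112238, 0.23598883, 0.14719848]), 'torque': array([-0.03307945, -0.0264248 , -0.03624636]), 'gripper_width': 1.0002669241402327}
```

View pics/top0.png

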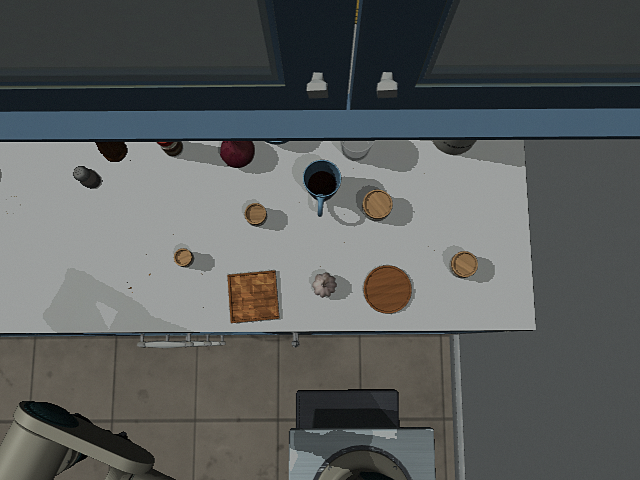

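View pics/scene0.png

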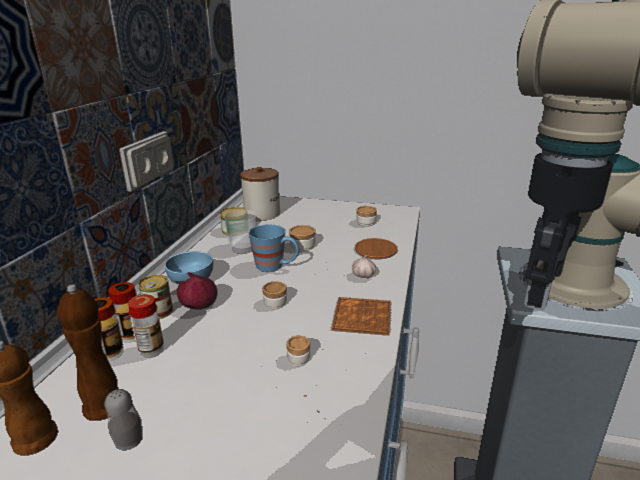

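The top view shows the large canister at about (377,205), medium (464,264), small (256,214) and tiny (184,257). The round coaster is at (388,289), the mug at (322,180) and the garlic at (324,285). Next I'll measure the lids and the coaster by intersecting their pixel rays with the known heights.

```bash
cat > h.py <<'E'
import cv2,numpy as np
from scipy.spatial.transform import Rotation as R
from cell import ctrl
def ray(n,uv,z):
    c=ctrl.get_calibration(n); K=c["camera_matrix"]; A=R.from_rotvec(c["attitude"]).as_matrix()
    d=(A@np.linalg.inv(K)@np.c_[np.atleast_2d(uv).astype(float),np.ones(len(np.atleast_2d(uv)))].T).T
    return (c["eye"]+d*((z-c["eye"][2])/d[:,2])[:,None])
def depthpt(n,D,u,v):
    c=ctrl.get_calibration(n); K=c["camera_matrix"]; A=R.from_rotvec(c["attitude"]).as_matrix()
    return c["eye"]+A@(np.linalg.inv(K)@[u,v,1])*D[int(v),int(u)]
def lid(n,img,seed,z,r=40):
    """wood blob at seed -> world outline at height z; circle fit"""
    hsv=cv2.cvtColor(img,cv2.COLOR_BGR2HSV)
    m=((hsv[...,1]>75)&(hsv[...,0]<25)&(hsv[...,2]>50)).astype(np.uint8)
    w=np.zeros_like(m); cv2.circle(w,seed,r,1,-1); m&=w
    m=cv2.morphologyEx(m,cv2.MORPH_CLOSE,np.ones((5,5)))
    k,l,s,c=cv2.connectedComponentsWithStats(m); i=1+np.argmax(s[1:,4]); 
    cs,_=cv2.findContours((l==i).astype(np.uint8),0,1); cs=max(cs,key=len)
    p=ray(n,cv2.convexHull(cs)[:,0],z)[:,:2].astype(np.float32)*1000
    (x,y),rr=cv2.minEnclosingCircle(p); g=ray(n,c[i],z)[0]*1000
    px=np.linalg.norm(ray(n,c[i]+[1,0],z)-ray(n,c[i],z))*1000
    return c[i].round(1),g[:2].round(1),(round(x,1),round(y,1)),round(2*rr,1),round(2*np.sqrt(s[i,4]/np.pi)*px,1)
E
python3 - <<'E'
from h import *
t=cv2.imread("pics/top0.png"); D=np.load("top0.npy"); s=cv2.imread("pics/scene0.png"); DS=np.load("scene0.npy")
for k,uv,z,su in (("large",(377,205),.046,(302,231)),("medium",(464,264),.042,(366,210)),("small",(256,214),.04,(274,288)),("tiny",(184,257),.038,(298,343)),("coaster",(388,289),.008,(376,248)),("square",(254,297),.008,(362,315))):
    print(k,lid("top",t,uv,z),depthpt("top",D,*uv).round(4), "SC",lid("scene",s,su,z,30)[1:],depthpt("scene",DS,*su).round(3))
for k,uv in (("mug",(322,180)),("garlic",(324,285))): print(k,depthpt("top",D,*uv).round(3),ray("top",uv,.05).round(3))
cv2.imwrite("pics/crop.png",cv2.resize(t[150:330,150:500],None,fx=2.2,fy=2.2,interpolation=2))
E
```

```text
large (array([377. , 203.5]), array([646.7, -41.7]), (646.5, -41.5), 68.6, np.float64(66.4)) [ 0.6439 -0.0419  0.0434] SC (array([641.8, -28.1]), (641.0, -28.2), 88.5, np.float64(49.7)) [ 0.646 -0.043  0.041]
medium (array([464. , 263.8]), array([ 508.4, -233.5]), (508.2, -233.5), 59.2, np.float64(58.5)) [ 0.5076 -0.233   0.0442] SC (array([ 505.4, -218.5]), (502.0, -219.2), 80.3, np.float64(42.9)) [ 0.509 -0.241  0.035]
small (array([254.9, 213.2]), array([627.4, 235.5]), (627.5, 235.3), 48.5, np.float64(48.1)) [0.6278 0.2341 0.0297] SC (array([622., 247.]), (623.1, 246.9), 62.0, np.float64(40.9)) [0.627 0.233 0.034]
tiny (array([182.3, 256.8]), array([529.1, 397.6]), (529.2, 397.6), 39.7, np.float64(39.5)) [0.5292 0.3948 0.0332] SC (array([524.8, 406.6]), (525.9, 406.3), 51.3, np.float64(36.8)) [0.528 0.394 0.032]
coaster (array([387.1, 288.9]), array([456.3, -63.7]), (456.6, -63.7), 109.4, np.float64(109.1)) [ 0.4565 -0.0666  0.0013] SC (array([454.5, -54.8]), (456.0, -56.9), 118.7, np.float64(75.7)) [ 0.454 -0.06   0.005]
square (array([252.6, 296.3]), array([441.6, 241.9]), (441.4, 242.5), 152.7, np.float64(124.0)) [0.4403 0.2393 0.0029] SC (array([438.9, 251.6]), (441.9, 247.7), 152.6, np.float64(95.9)) [0.44  0.246 0.005]
mug [0.706 0.083 0.033] [[0.701 0.083 0.05 ]]
garlic [0.462 0.08  0.05 ] [[0.462 0.08  0.05 ]]
```

View pics/crop.png

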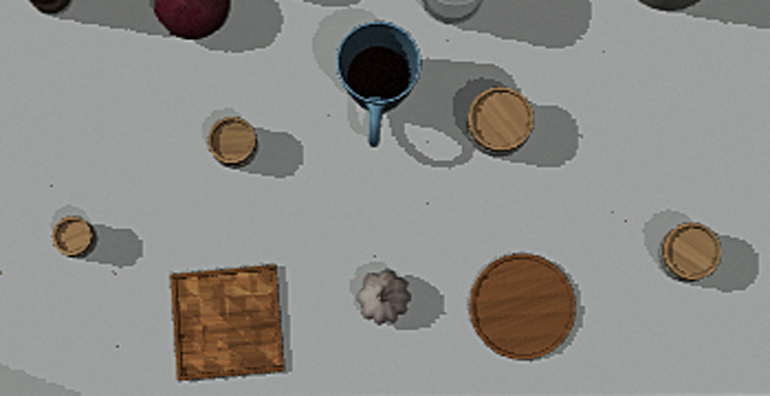

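All four canisters are measured, and the fitted lid diameters (68.6, 59.2, 48.5, 39.7 mm) agree with the given sizes. I'll align the tool with the world axes first, which makes tool x = -X, y = +Y and z = -Z.

```bash
cat > go.py <<'E'
import sys,numpy as np
from scipy.spatial.transform import Rotation as R
from cell import ctrl
s=ctrl.get_state(); A=R.from_rotvec(s["eef_rot"]).as_matrix()
print("t",round(s["clock"],2),"pos",(s["ee_pos"]*1000).round(1),"F",s["contact_force"].round(1),"g",round(s["gripper_width"],3),"j",s["joint_pos"].round(2))
print("xt",A[:,0].round(4),"yt",A[:,1].round(4),"zt",A[:,2].round(4))
if len(sys.argv)>3: print("tool delta",(A.T@(np.array(sys.argv[1:4],float)-s["ee_pos"]*1000)).round(1))
E
python3 -m crank '[[[1,0,0,0,0,0,-0.122],[1,0,0,0,0,0,-0.122],[1,0,0,0,0,0,-0.122],[1,0,0,0,0,0,0]]]'; python3 go.py 646.6 -41.6 120
```

```text
clock: 0.5
ee_pos: [0.1882, 0.4899, 0.2036]
eef_rot: [0.0, -3.141, 0.001]
contact_force: [1.1, -0.1, -0.5]
gripper_width: 1.008
t 0.5 pos [188.2 489.9 203.6] F [ 1.1 -0.1 -0.5] g 1.008 j [ 1.13  0.05  1.4   0.    1.69 -0.44]
xt [-1.e+00 -3.e-04  4.e-04] yt [-3.e-04  1.e+00 -8.e-04] zt [-4.e-04 -8.e-04 -1.e+00]
tool delta [-458.3 -531.6   83.9]
```

```bash

python3 -m crank '[[[1,-30.5,-35.4,0,0,0,0],[1,-30.5,-35.4,0,0,0,0],[1,-30.5,-35.4,0,0,0,0],[1,-30.5,-35.4,0,0,0,0],[1,-30.5,-35.4,0,0,0,0]]]' | head -2
python3 -m crank '[[[1,-30.5,-35.4,8,0,0,0],[1,-30.5,-35.4,8,0,0,0],[1,-30.5,-35.4,8,0,0,0],[1,-30.5,-35.4,8,0,0,0],[1,-30.5,-35.4,8,0,0,0]]]' | head -2
python3 -m crank '[[[1,-30.5,-35.4,8,0,0,0],[1,-30.5,-35.4,8,0,0,0],[1,-30.5,-35.4,8,0,0,0],[1,-30.5,-35.4,8,0,0,0],[1,-30.5,-35.4,8,0,0,0]]]' | head -2
python3 -m crank '[[[1,0,0,0,0,0,0],[1,0,0,0,0,0,0]]]' | head -2
python3 go.py 646.6 -41.6 8
```

```text
clock: 1.0
ee_pos: [0.3414, 0.3114, 0.204]
clock: 1.5
ee_pos: [0.4939, 0.1341, 0.1637]
clock: 2.0
ee_pos: [0.6462, -0.0429, 0.1233]
clock: 2.2
ee_pos: [0.645, -0.0419, 0.1224]
t 2.2 pos [645.  -41.9 122.4] F [ 0.3 -0.3 -0.2] g 0.997 j [-0.12  0.43  1.12  0.    1.59 -1.69]
xt [-1.      0.0049  0.0026] yt [4.9e-03 1.0e+00 7.0e-04] zt [-2.6e-03  7.0e-04 -1.0e+00]
tool delta [ -1.9   0.2 114.4]
```

```bash

python3 -m crank '[[[1,-2,0,35,0,0,0],[1,0,0,35,0,0,0],[1,0,0,30,0,0,0],[1,0,0,14.5,0,0,0],[1,0,0,0,0,0,0]]]'
python3 -m crank '[[[0,0,0,0,0,0,0],[0,0,0,0,0,0,0],[0,0,0,0,0,0,0],[0,0,0,0,0,0,0],[0,0,0,0,0,0,0]]]'
python3 go.py 646.6 -41.6 8
```

```text
clock: 2.7
ee_pos: [0.6459, -0.0401, 0.0081]
eef_rot: [-0.001, -3.138, -0.001]
contact_force: [0.3, 0.5, -0.1]
gripper_width: 0.996
clock: 3.2
ee_pos: [0.6501, -0.0395, 0.0142]
eef_rot: [-0.0, 3.134, 0.004]
contact_force: [-0.3, 9.0, 11.9]
gripper_width: 0.145
t 3.2 pos [650.1 -39.5  14.2] F [-0.3  9.  11.9] g 0.145 j [-0.12  0.53  1.22  0.    1.39 -1.69]
xt [-1.0e+00 -1.0e-04 -7.6e-03] yt [-2.0e-04  1.0e+00  2.4e-03] zt [ 0.0076  0.0024 -1.    ]
tool delta [ 3.5 -2.2  6.2]
```

The gripper closed to 0.145 where the canister should have stopped it at about 0.8, so I'll look.

```bash
python3 - <<'E'
from h import *
p,d=ctrl.grab_frame("scene"); q,_=ctrl.grab_frame("top"); cv2.imwrite("pics/q1.png",q)
a=cv2.resize(p[150:330,180:440],None,fx=3,fy=3,interpolation=2); cv2.imwrite("pics/s1.png",a)
E
python3 go.py
```

```text
t 3.3 pos [649.9 -39.7  14.2] F [-0.4  6.4 10.5] g 0.015 j [-0.12  0.53  1.22  0.    1.39 -1.69]
xt [-1.     -0.     -0.0071] yt [-0.      1.      0.0017] zt [ 0.0071  0.0017 -1.    ]
```

View pics/s1.png

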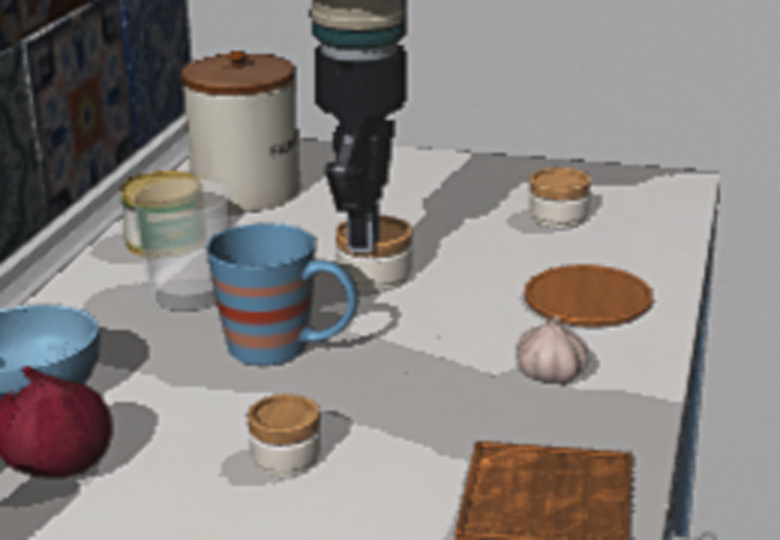

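```bash
python3 - <<'E'
from h import *
c=ctrl.get_calibration("scene"); A=R.from_rotvec(c["attitude"]).as_matrix()
def proj(P): q=c["camera_matrix"]@(A.T@(np.array(P)-c["eye"])); return (q[:2]/q[2]).round(1)
for z in (.0,.014,.041,.06,.1,.15): print(z,proj([.65,-.04,z]))
p,d=ctrl.grab_frame("scene")
for v in range(190,250,4): print(v,[tuple((depthpt("scene",d,u,v)*1000).round().astype(int).tolist()) for u in (294,298,302,306,312)])
cv2.imwrite("pics/s2.png",cv2.resize(p[175:260,270:350],None,fx=7,fy=7,interpolation=2))
E
python3 go.py
```

```text
0.0 [300.5 245.7]
0.014 [300.3 240.8]
0.041 [300.1 231.4]
0.06 [299.9 224.6]
0.1 [299.5 210.1]
0.15 [299.  191.4]
190 [(652, -5, 165), (642, -4, 166), (635, -17, 162), (636, -53, 150), (716, -408, 24)]
194 [(652, -4, 155), (642, -4, 156), (635, -16, 153), (634, -48, 142), (714, -401, 12)]
198 [(651, 0, 147), (641, -1, 147), (636, -17, 142), (627, -21, 141), (713, -398, -1)]
202 [(649, 7, 139), (643, -7, 134), (637, -19, 131), (630, -32, 127), (704, -362, -1)]
206 [(646, 18, 134), (636, 17, 134), (637, -19, 120), (630, -32, 116), (695, -330, -2)]
210 [(646, 17, 123), (636, 18, 124), (639, -25, 107), (635, -47, 99), (687, -296, -2)]
214 [(650, 8, 108), (640, 8, 109), (636, -13, 101), (636, -50, 87), (678, -262, -1)]
218 [(655, -8, 91), (645, -7, 92), (636, -13, 91), (687, -229, -1), (670, -232, -1)]
222 [(714, -193, -2), (650, -24, 74), (640, -25, 75), (650, -97, 44), (633, -97, 45)]
226 [(676, -73, 39), (651, -26, 62), (640, -27, 63), (646, -82, 39), (630, -84, 40)]
230 [(668, -45, 41), (652, -29, 49), (641, -27, 52), (635, -45, 44), (621, -52, 43)]
234 [(668, -46, 29), (656, -41, 32), (644, -36, 36), (633, -37, 36), (621, -51, 32)]
238 [(670, -48, 16), (657, -41, 21), (645, -38, 24), (635, -43, 22), (622, -55, 18)]
242 [(625, 93, 75), (656, -37, 11), (645, -40, 11), (635, -42, 11), (621, -50, 9)]
246 [(666, -36, -1), (618, 87, 63), (647, -43, -2), (635, -42, 0), (620, -46, -1)]
t 3.35 pos [649.9 -39.7  14.2] F [-0.9  6.5 11.6] g 0.017 j [-0.12  0.53  1.22  0.    1.39 -1.69]
xt [-1.     -0.     -0.0072] yt [-0.      1.      0.0018] zt [ 0.0072  0.0018 -1.    ]
```

View pics/s2.png

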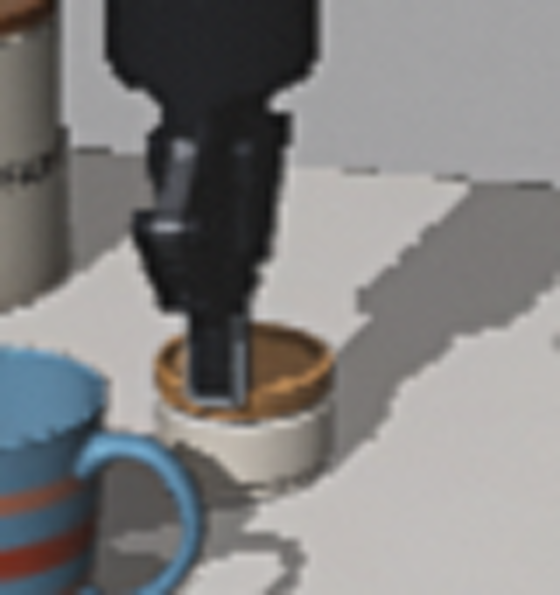

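The fingers are resting in the lid dish, at about px (302,232) in the full image. The tip is about 25–30 mm higher than the reported TCP. I'll check that against the first picture, where the gripper was open with the TCP at (188,490,203).

```bash
python3 - <<'E'
from h import *
c=ctrl.get_calibration("scene"); A=R.from_rotvec(c["attitude"]).as_matrix()
def proj(P): q=c["camera_matrix"]@(A.T@(np.array(P)-c["eye"])); return (q[:2]/q[2]).round(1)
T=np.array([.1881,.4898,.2034]); y=np.array([.358,.934,0]); 
for k in (-1,1):
  for dz in (0,.013,.027,.04): print(k,dz,proj(T+k*.05*y+[0,0,dz]))
d=np.load("scene0.npy")
for v in range(240,322,4): print(v,[tuple((depthpt("scene",d,u,v)*1000).round().astype(int).tolist()) for u in (530,536,542,548,556)])
s=cv2.imread("pics/scene0.png");cv2.imwrite("pics/s3.png",cv2.resize(s[190:340,490:620],None,fx=4,fy=4,interpolation=2))
E
```

```text
-1 0 [544.8 299. ]
-1 0.013 [546.7 290.5]
-1 0.027 [548.9 281.3]
-1 0.04 [550.9 272.5]
1 0 [526.1 337.5]
1 0.013 [528.1 328.2]
1 0.027 [530.4 318.1]
1 0.04 [532.5 308.4]
240 [(21, -394, -79), (220, 551, 334), (215, 553, 335), (210, 554, 336), (203, 556, 338)]
244 [(18, -398, -94), (220, 551, 329), (215, 553, 331), (210, 556, 332), (203, 558, 334)]
248 [(15, -403, -110), (219, 551, 325), (212, 546, 323), (208, 553, 327), (202, 559, 330)]
252 [(71, -137, 0), (219, 554, 321), (213, 554, 322), (208, 557, 324), (201, 559, 326)]
256 [(223, 550, 315), (218, 555, 318), (213, 555, 318), (208, 558, 320), (200, 557, 321)]
260 [(223, 553, 311), (211, 528, 300), (212, 556, 314), (207, 557, 315), (193, 534, 305)]
264 [(222, 552, 306), (211, 531, 296), (68, -15, 30), (177, 447, 257), (193, 537, 302)]
268 [(221, 553, 302), (212, 538, 295), (69, -5, 24), (205, 559, 307), (190, 531, 294)]
272 [(221, 556, 299), (215, 554, 299), (209, 554, 299), (205, 559, 303), (167, 451, 249)]
276 [(220, 555, 294), (215, 558, 296), (210, 559, 297), (205, 562, 300), (166, 451, 243)]
280 [(214, 532, 277), (214, 556, 290
[... 190 characters left out ...]
4), (195, 538, 272), (49, 60, 12)]
292 [(213, 540, 266), (207, 542, 268), (202, 544, 270), (195, 538, 268), (51, 74, 11)]
296 [(212, 539, 261), (206, 541, 263), (201, 545, 265), (193, 535, 261), (53, 88, 8)]
300 [(211, 539, 255), (205, 540, 257), (199, 541, 258), (67, 90, -2), (52, 90, 0)]
304 [(210, 538, 249), (205, 543, 253), (198, 537, 251), (72, 113, 2), (55, 108, 1)]
308 [(109, 131, -2), (203, 537, 245), (197, 537, 246), (74, 125, -1), (58, 122, 0)]
312 [(112, 149, -1), (100, 147, 0), (88, 144, -1), (76, 140, -1), (61, 138, 0)]
316 [(112, 155, -6), (102, 162, 0), (91, 159, 0), (79, 157, 0), (64, 154, 1)]
320 [(111, 160, -13), (99, 157, -13), (88, 157, -11), (78, 158, -8), (64, 159, -6)]
```

View pics/s3.png

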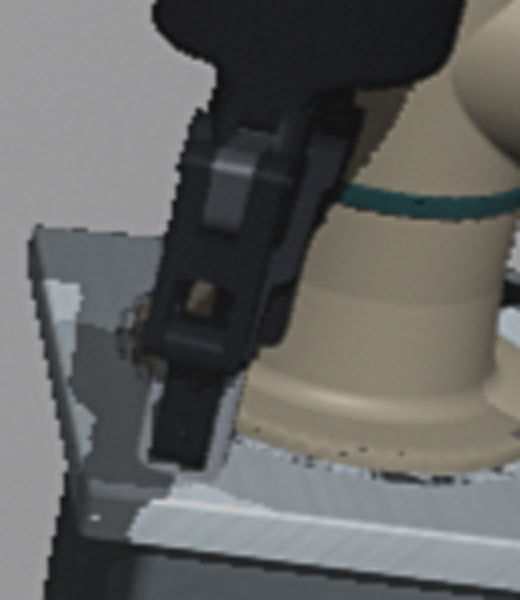

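Both pictures agree: the real fingertips are about 27 mm above the reported TCP when shut and about 40 mm above it when open. XY is consistent. I'll aim for TCP z about -24 mm for the grasps. For now I'll lift, step aside and re-measure.

```bash

python3 -m crank '[[[0,0,0,-15,0,0,0],[0,0,0,-30,0,0,0],[0,0,0,-35,0,0,0],[1,0,-40,0,0,0,0],[1,0,-40,0,0,0,0]]]' |head -2
python3 -m crank '[[[1,0,-45,0,0,0,0],[1,0,-45,0,0,0,0],[1,0,0,0,0,0,0]]]'
python3 go.py; python3 - <<'E'
from h import *
q,D=ctrl.grab_frame("top"); cv2.imwrite("pics/top2.png",q)
for k,uv,z in (("large",(377,205),.046),("coaster",(388,289),.008)): print(k,lid("top",q,uv,z))
cv2.imwrite("pics/c2.png",cv2.resize(q[150:330,280:520],None,fx=3,fy=3,interpolation=2))
E
```

```text
clock: 3.85
ee_pos: [0.6483, -0.1221, 0.093]
clock: 4.15
ee_pos: [0.6461, -0.2178, 0.0906]
eef_rot: [0.012, 3.141, -0.004]
contact_force: [-0.1, 0.3, 0.2]
gripper_width: 0.859
t 4.15 pos [ 646.1 -217.8   90.6] F [-0.1  0.3  0.2] g 0.859 j [-0.38  0.55  1.02 -0.    1.56 -1.94]
xt [-1.0e+00  7.7e-03 -5.0e-04] yt [ 0.0077  1.     -0.0027] zt [ 5.0e-04 -2.7e-03 -1.0e+00]
large (array([405.3, 193.5]), array([ 669.6, -106.5]), (671.9, -113.0), 65.5, np.float64(55.6))
coaster (array([387.1, 288.9]), array([456.3, -63.7]), (456.6, -63.7), 109.4, np.float64(109.1))
```

View pics/c2.png

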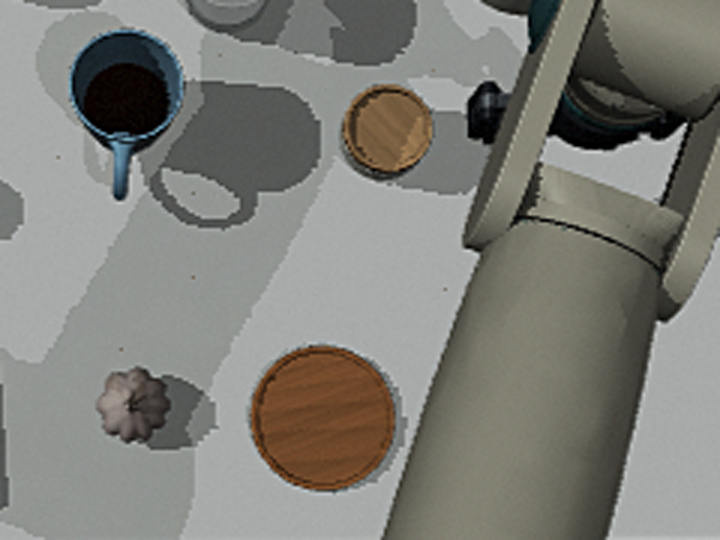

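The canister was dragged along as the fingers opened and now stands upright at about crop (388,128.5), which is full px (409.3,192.8). I'll compute its position and approach.

```bash
python3 - <<'E'
from h import *
q=cv2.imread("pics/top2.png")
print(ray("top",(409.3,192.8),.046)*1000)
hsv=cv2.cvtColor(q,cv2.COLOR_BGR2HSV); print(hsv[193,392:428].tolist())
m=((hsv[...,1]>60)&(hsv[...,0]<30)&(hsv[...,2]>40)).astype(np.uint8); w=np.zeros_like(m); cv2.circle(w,(409,193),21,1,-1); m&=w
ys,xs=np.nonzero(m); P=np.c_[xs,ys].astype(np.float32); print(len(xs),cv2.minEnclosingCircle(P),cv2.fitEllipse(cv2.convexHull(P.astype(np.int32))))
E
python3 go.py 674 -115 90
```

```text
[[ 671.16538093 -115.70746859   46.        ]]
[[84, 8, 151], [60, 9, 118], [17, 126, 65], [16, 128, 140], [16, 121, 80], [16, 123, 54], [15, 120, 72], [16, 119, 122], [16, 119, 120], [16, 119, 116], [16, 123, 112], [16, 121, 122], [17, 123, 124], [16, 115, 122], [16, 118, 123], [16, 118, 127], [17, 122, 128], [15, 122, 121], [16, 119, 116], [17, 120, 117], [16, 118, 119], [16, 118, 125], [17, 120, 128], [16, 119, 122], [16, 118, 121], [16, 118, 143], [17, 118, 141], [17, 117, 144], [16, 119, 139], [16, 119, 114], [16, 123, 126], [17, 108, 156], [80, 8, 99], [78, 10, 125], [53, 8, 121], [60, 6, 121]]
671 ((408.66949462890625, 192.6610107421875), 14.90217399597168) ((408.59796142578125, 192.4824676513672), (28.978479385375977, 29.756702423095703), 68.70292663574219)
t 4.2 pos [ 646.6 -214.9   90.5] F [0.7 0.5 0.3] g 0.94 j [-0.37  0.55  1.03 -0.    1.56 -1.94]
xt [-1.0e+00  5.6e-03 -5.0e-04] yt [ 0.0056  1.     -0.0011] zt [ 5.0e-04 -1.1e-03 -1.0e+00]
tool delta [-26.9 100.    0.4]
```

```bash

python3 -m crank '[[[1,-9,34,0,0,0,0],[1,-8,34,0,0,0,0],[1,-8,32.7,0,0,0,0],[1,0,0,0,0,0,0],[1,0,0,0,0,0,0]]]' |head -2
python3 go.py 671.6 -114.2 -24
```

```text
clock: 4.7
ee_pos: [0.6725, -0.1092, 0.0904]
t 4.7 pos [ 672.5 -109.2   90.4] F [-0.8 -0.9 -0.2] g 0.999 j [-0.22  0.55  1.03 -0.    1.56 -1.79]
xt [-1.0e+00 -1.5e-03 -5.0e-04] yt [-1.5e-03  1.0e+00 -5.0e-04] zt [ 5.e-04 -5.e-04 -1.e+00]
tool delta [  1.   -4.9 114.4]
```

```bash

python3 -m crank '[[[1,0.5,-5,30,0,0,0],[1,0,0,30,0,0,0],[1,0,0,25,0,0,0],[1,0,0,15,0,0,0],[1,0,0,14.5,0,0,0]]]' 
python3 -m crank '[[[1,0,0,0,0,0,0],[0.7,0,0,0,0,0,0],[0.6,0,0,0,0,0,0],[0.6,0,0,0,0,0,0],[0.6,0,0,0,0,0,0]]]' 
python3 go.py 671.6 -114.2 -24
```

```text
clock: 5.2
ee_pos: [0.6718, -0.1163, -0.0252]
eef_rot: [0.003, 3.141, -0.0]
contact_force: [0.6, 0.4, 0.2]
gripper_width: 0.997
clock: 5.7
ee_pos: [0.6731, -0.1159, -0.0227]
eef_rot: [0.001, 3.138, -0.001]
contact_force: [0.4, -0.4, 6.1]
gripper_width: 0.768
t 5.7 pos [ 673.1 -115.9  -22.7] F [ 0.4 -0.4  6.1] g 0.768 j [-0.22  0.66  1.11  0.    1.37 -1.79]
xt [-1.0e+00  8.0e-04 -3.6e-03] yt [ 8.e-04  1.e+00 -7.e-04] zt [ 3.6e-03 -7.0e-04 -1.0e+00]
tool delta [1.5 1.7 1.3]
```

Gripped at 0.768, against 0.8 expected. I'll open, turn 90° and grip again, to centre the canister on both axes.

```bash

python3 -m crank '[[[1,0,0,0,0,0,0],[1,0,0,0,0,0,0],[1,0,0,0,0,0,0.1428],[1,0,0,0,0,0,0.1428],[1,0,0,0,0,0,0.1428]]]' |tail -2
python3 -m crank '[[[1,0,0,0,0,0,0.1428],[1,0,0,0,0,0,0.1428],[1,0,0,0,0,0,0.1428],[1,0,0,0,0,0,0.1428],[1,0,0,0,0,0,0.1428]]]' |tail -2
python3 -m crank '[[[1,0,0,0,0,0,0.1428],[1,0,0,0,0,0,0.1428],[1,0,0,0,0,0,0.1428],[1,0,0,0,0,0,0],[1,0,0,0,0,0,0]]]' |tail -2
python3 go.py 671.6 -114.2 -24
python3 -m crank '[[[0.7,0,0,0,0,0,0],[0.6,0,0,0,0,0,0],[0.6,0,0,0,0,0,0],[0.6,0,0,0,0,0,0]]]' 
python3 go.py 671.6 -114.2 -24
```

```text
contact_force: [-0.4, 0.2, 0.6]
gripper_width: 1.001
contact_force: [1.1, -0.1, 1.0]
gripper_width: 1.002
contact_force: [0.3, 0.3, 0.3]
gripper_width: 0.999
t 7.2 pos [ 671.6 -115.5  -25.2] F [0.3 0.3 0.3] g 0.999 j [-0.22  0.66  1.11  0.    1.37 -0.23]
xt [-3.e-03  1.e+00  2.e-04] yt [ 1.e+00  3.e-03 -5.e-04] zt [-5.e-04  2.e-04 -1.e+00]
tool delta [ 1.3  0.  -1.2]
clock: 7.6
ee_pos: [0.6723, -0.1156, -0.0241]
eef_rot: [2.221, 2.221, 0.001]
contact_force: [0.8, -0.6, 5.4]
gripper_width: 0.771
t 7.6 pos [ 672.3 -115.6  -24.1] F [ 0.8 -0.6  5.4] g 0.771 j [-0.22  0.66  1.11  0.    1.37 -0.22]
xt [ 0.e+00  1.e+00 -2.e-04] yt [ 1.     -0.      0.0015] zt [ 1.5e-03 -2.0e-04 -1.0e+00]
tool delta [ 1.4 -0.7 -0.1]
```

Both grips agree. The robot reads the canister at (672.3,-115.6) and the camera at (671.6,-114.2), so the camera bias is about (-0.7,+1.4) mm and the coaster is at about (457,-65) in robot coordinates. I'll lift and carry it there.

```bash

python3 -m crank '[[[0.5,0,0,-15,0,0,0],[0.5,0,0,-35,0,0,0],[0.5,10,-43,-10,0,0,0],[0.5,10,-43,0,0,0,0],[0.5,10,-43,0,0,0,0]]]'
python3 -m crank '[[[0.5,10,-43,0,0,0,0],[0.5,10.6,-43,0,0,0,0],[0.5,0,0,0,0,0,0],[0.5,0,0,0,0,0,0]]]' 
python3 go.py 457 -65 -19
```

```text
clock: 8.1
ee_pos: [0.5409, -0.0851, 0.0353]
eef_rot: [-2.222, -2.22, 0.0]
contact_force: [-0.2, 0.2, -3.5]
gripper_width: 0.764
clock: 8.5
ee_pos: [0.4559, -0.0646, 0.0354]
eef_rot: [-2.222, -2.221, -0.0]
contact_force: [0.9, 0.7, -3.0]
gripper_width: 0.773
t 8.5 pos [455.9 -64.6  35.4] F [ 0.9  0.7 -3. ] g 0.773 j [-0.22  0.    1.8   0.    1.34 -0.22]
xt [5.e-04 1.e+00 1.e-04] yt [ 1.e+00 -5.e-04  0.e+00] zt [ 0.e+00  1.e-04 -1.e+00]
tool delta [-0.4  1.1 54.4]
```

```bash

python3 -m crank '[[[0.5,0,1,25,0,0,0],[0.5,0,0,18,0,0,0],[0.5,0,0,8,0,0,0],[0.5,0,0,2.5,0,0,0],[0.5,0,0,0,0,0,0]]]'
python3 go.py 457 -65 -19
```

```text
clock: 9.0
ee_pos: [0.4585, -0.065, -0.018]
eef_rot: [2.222, 2.22, 0.0]
contact_force: [0.2, -0.4, -2.5]
gripper_width: 0.773
t 9.0 pos [458.5 -65.  -18. ] F [ 0.2 -0.4 -2.5] g 0.773 j [-0.22  0.09  1.83  0.    1.22 -0.22]
xt [ 8.e-04  1.e+00 -0.e+00] yt [ 1.e+00 -8.e-04  4.e-04] zt [ 4.e-04 -0.e+00 -1.e+00]
tool delta [-0.  -1.5  1. ]
```

```bash

python3 -m crank '[[[0.5,0,-1,1.5,0,0,0],[0.5,0,0,0,0,0,0],[0.5,0,0,0,0,0,0]]]'
python3 go.py 457 -65 -19
python3 -m crank '[[[1,0,0,0,0,0,0],[1,0,0,0,0,0,0],[1,0,0,0,0,0,0],[1,0,0,-20,0,0,0],[1,0,0,-40,0,0,0]]]'
python3 -m crank '[[[1,0,0,-40,0,0,0],[1,0,0,0,0,0,0],[1,0,0,0,0,0,0]]]'|head -2
python3 go.py 509 -235 -24
```

```text
clock: 9.3
ee_pos: [0.4576, -0.065, -0.0191]
eef_rot: [2.221, 2.219, 0.002]
contact_force: [0.7, -1.2, -0.4]
gripper_width: 0.77
t 9.3 pos [457.6 -65.  -19.1] F [ 0.7 -1.2 -0.4] g 0.77 j [-0.22  0.09  1.83  0.    1.22 -0.22]
xt [ 8.e-04  1.e+00 -4.e-04] yt [ 1.0e+00 -8.0e-04  1.8e-03] zt [ 1.8e-03 -4.0e-04 -1.0e+00]
tool delta [-0.  -0.6 -0.1]
clock: 9.8
ee_pos: [0.4544, -0.0642, 0.038]
eef_rot: [-2.218, -2.216, 0.006]
contact_force: [1.1, 1.0, 0.3]
gripper_width: 1.001
clock: 10.1
ee_pos: [0.4574, -0.0649, 0.0809]
t 10.1 pos [457.4 -64.9  80.9] F [ 0.6  0.1 -0.9] g 0.996 j [-0.22 -0.05  1.75  0.    1.44 -0.22]
xt [ 8.e-04  1.e+00 -4.e-04] yt [ 1.0e+00 -8.0e-04  2.3e-03] zt [ 2.3e-03 -4.0e-04 -1.0e+00]
tool delta [-170.    51.5  105.1]
```

```bash

python3 -m crank '[[[1,-42.5,12.9,0,0,0,0],[1,-42.5,12.9,0,0,0,0],[1,-42.5,12.9,0,0,0,0],[1,-42.5,12.9,0,0,0,0],[1,0,0,0,0,0,0]]]'|head -2
python3 -m crank '[[[1,0,0,0,0,0,0]]]'|head -2
python3 - <<'E'
from h import *
q,D=ctrl.grab_frame("top"); cv2.imwrite("pics/top3.png",q)
print(ray("top",(387.1,288.9),.008)*1000)
cv2.imwrite("pics/c3.png",cv2.resize(q[235:335,330:500],None,fx=4.5,fy=4.5,interpolation=2))
E
python3 go.py 509 -235 -24
```

```text
clock: 10.6
ee_pos: [0.5076, -0.2386, 0.0773]
clock: 10.7
ee_pos: [0.5072, -0.2349, 0.0777]
[[456.24425009 -63.82021027   8.        ]]
t 10.75 pos [ 507.4 -234.1   78.3] F [-0.4  0.6 -0.2] g 0.996 j [-0.5   0.22  1.47  0.    1.45 -0.5 ]
xt [0.0011 1.     0.0019] yt [ 1.     -0.0011 -0.0027] zt [-0.0027  0.0019 -1.    ]
tool delta [ -1.1   1.9 102.3]
```

View pics/c3.png

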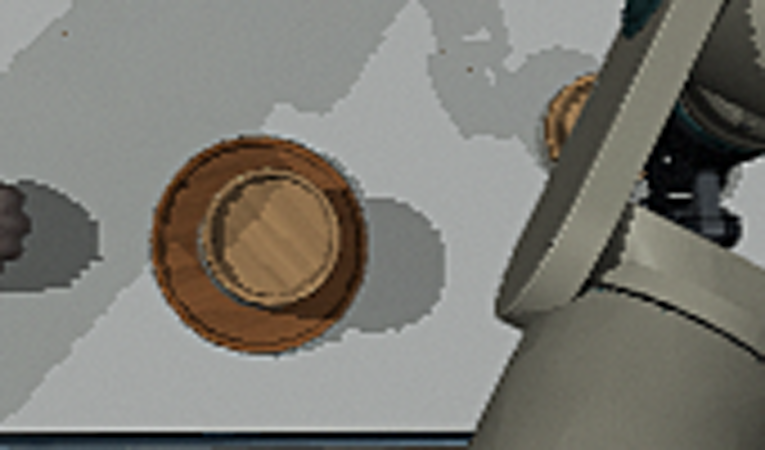

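The large canister is on the coaster at crop (271.5,238), full px (390.3,287.9). I'll convert that to mm, then lower onto the medium one, which takes the x-jaw grip first.

```bash
python3 -c "
from h import *
print(ray('top',(390.3,287.9),.051)*1000)"
python3 -m crank '[[[1,-1,1.9,30,0,0,0],[1,0,0,30,0,0,0],[1,0,0,22,0,0,0],[1,0,0,20,0,0,0],[1,0,0,0,0,0,0]]]' 
python3 -m crank '[[[0.65,0,0,0,0,0,0],[0.5,0,0,0,0,0,0],[0.5,0,0,0,0,0,0],[0.5,0,0,0,0,0,0],[0.5,0,0,0,0,0,0]]]' 
python3 go.py 509 -235 -24
```

```text
[[454.89111053 -66.4052999   51.        ]]
clock: 11.25
ee_pos: [0.5078, -0.2332, -0.0253]
eef_rot: [-2.216, -2.218, 0.003]
contact_force: [-0.4, 0.1, -0.1]
gripper_width: 1.0
clock: 11.75
ee_pos: [0.5114, -0.2361, -0.0199]
eef_rot: [2.22, 2.219, 0.002]
contact_force: [0.3, 2.0, 7.0]
gripper_width: 0.655
t 11.75 pos [ 511.4 -236.1  -19.9] F [0.3 2.  7. ] g 0.655 j [-0.5   0.35  1.53  0.    1.26 -0.5 ]
xt [ 6.0e-04  1.0e+00 -1.1e-03] yt [ 1.e+00 -6.e-04  3.e-03] zt [ 0.003  -0.0011 -1.    ]
tool delta [ 1.1 -2.4  4.1]
```

```bash

python3 -m crank '[[[1,0,0,0,0,0,0],[1,0,0,0,0,0,0],[1,0,0,0,0,0,-0.1428],[1,0,0,0,0,0,-0.1428],[1,0,0,0,0,0,-0.1428]]]' |tail -2
python3 -m crank '[[[1,0,0,0,0,0,-0.1428],[1,0,0,0,0,0,-0.1428],[1,0,0,0,0,0,-0.1428],[1,0,0,0,0,0,-0.1428],[1,0,0,0,0,0,-0.1428]]]' |tail -2
python3 -m crank '[[[1,0,0,0,0,0,-0.1428],[1,0,0,0,0,0,-0.1428],[1,0,0,0,0,0,-0.1428],[1,0,0,0,0,0,0],[1,0,0,0,0,0,0]]]' |tail -2
python3 go.py 509 -235 -24
python3 -m crank '[[[0.65,0,0,0,0,0,0],[0.5,0,0,0,0,0,0],[0.5,0,0,0,0,0,0],[0.5,0,0,0,0,0,0],[0.5,0,0,0,0,0,0]]]' 
python3 go.py 457 -65 36
python3 - <<'E'
from h import *
for n in ("top3","top0"):
    q=cv2.imread(f"pics/{n}.png"); hsv=cv2.cvtColor(q,cv2.COLOR_BGR2HSV)
    if n=="top3": print(hsv[288,365:415].tolist()); print(hsv[265:312,390].tolist())
E
```

```text
contact_force: [1.1, -0.1, -0.4]
gripper_width: 1.001
contact_force: [0.1, -0.0, 0.6]
gripper_width: 1.0
contact_force: [0.6, -0.1, -0.3]
gripper_width: 1.003
t 13.25 pos [ 510.1 -235.8  -22.1] F [ 0.6 -0.1 -0.3] g 1.003 j [-0.5   0.35  1.53  0.    1.26 -2.06]
xt [-1.0e+00  4.7e-03  2.0e-04] yt [4.7e-03 1.0e+00 2.0e-04] zt [-2.e-04  2.e-04 -1.e+00]
tool delta [1.1 0.8 1.9]
clock: 13.75
ee_pos: [0.5105, -0.2359, -0.0214]
eef_rot: [0.002, 3.141, -0.0]
contact_force: [-0.2, 0.6, 5.4]
gripper_width: 0.662
t 13.75 pos [ 510.5 -235.9  -21.4] F [-0.2  0.6  5.4] g 0.662 j [-0.5   0.35  1.53  0.    1.26 -2.07]
xt [-1.0e+00  1.3e-03 -8.0e-04] yt [ 1.3e-03  1.0e+00 -1.0e-04] zt [ 8.e-04 -1.e-04 -1.e+00]
tool delta [ 53.7 170.9 -57.5]
[[12, 164, 45], [13, 162, 66], [13, 164, 84], [13, 161, 84], [12, 157, 83], [14, 159, 85], [12, 164, 87], [13, 168, 85], [13, 106, 87], [43, 15, 119], [16, 128, 138], [16, 123, 110], [13, 124, 37], [17, 123, 58], [15, 120, 70], [16, 119, 120], [16, 121, 112], [16, 122, 113], [16, 119, 135], [15, 119, 144], [16, 117, 150], [16, 114, 147], [16, 121, 146], [16, 118, 1
[... 448 characters left out ...]
, 61], [12, 157, 91], [13, 151, 96], [13, 160, 86], [12, 157, 86], [15, 130, 88], [16, 115, 133], [19, 157, 13], [17, 121, 120], [16, 120, 113], [16, 117, 118], [16, 116, 145], [16, 117, 139], [16, 118, 145], [16, 118, 149], [16, 118, 153], [16, 121, 152], [16, 116, 156], [16, 117, 148], [16, 119, 139], [16, 116, 141], [16, 115, 146], [17, 117, 150], [16, 116, 154], [16, 114, 147], [16, 121, 146], [16, 117, 146], [16, 115, 137], [17, 119, 129], [16, 118, 132], [17, 117, 140], [16, 118, 147], [16, 118, 145], [16, 120, 117], [16, 113, 160], [16, 116, 130], [14, 79, 42], [14, 175, 51], [14, 159, 106], [13, 157, 109], [13, 160, 110], [13, 164, 106], [13, 163, 111], [13, 158, 121], [13, 169, 74]]
```

```bash
cat >> h.py <<'E'
def fitlid(q,seed,r,z):
    """lid disc: enlarge, mask light wood, ellipse of hull -> world mm"""
    hsv=cv2.cvtColor(q,cv2.COLOR_BGR2HSV).astype(int)
    m=((hsv[...,1]<142)&(hsv[...,1]>95)&(hsv[...,0]>13)&(hsv[...,0]<20)&(hsv[...,2]>35)).astype(np.uint8)
    w=np.zeros_like(m); cv2.circle(w,seed,r,1,-1); m=cv2.morphologyEx(m&w,cv2.MORPH_OPEN,np.ones((3,3)))
    k,l,s,c=cv2.connectedComponentsWithStats(cv2.morphologyEx(m,cv2.MORPH_CLOSE,np.ones((5,5)))); i=1+np.argmax(s[1:,4])
    P=cv2.convexHull(np.argwhere(l==i)[:,::-1].astype(np.int32))[:,0]
    e=cv2.fitEllipse(P); n=s[i,4]
    for nm,u in (("ellipse",e[0]),("centroid",c[i]),("mec",cv2.minEnclosingCircle(P.astype(np.float32))[0])): print(nm,np.round(u,2),(ray("top",u,z)[0]*1000).round(1))
    print("diam px",np.round(e[1],1),"area diam",round(2*(n/np.pi)**.5,1))
E
python3 - <<'E'
from h import *
q0=cv2.imread("pics/top0.png")
fitlid(cv2.imread("pics/top3.png"),(390,288),19,.051)
print("orig large"); fitlid(q0,(377,204),19,.046); print("moved");fitlid(cv2.imread("pics/top2.png"),(409,193),19,.046)
print("med");fitlid(q0,(464,264),17,.042)
E
```

```text
ellipse [389.95 287.05] [456.8 -65.7  51. ]
centroid [390.21 287.16] [456.5 -66.2  51. ]
mec [389.86 286.86] [457.2 -65.5  51. ]
diam px [29.8 30.8] area diam 30.1
orig large
ellipse [377.19 203.76] [646.2 -42.1  46. ]
centroid [377.21 203.98] [645.7 -42.2  46. ]
mec [377.25 204.  ] [645.6 -42.3  46. ]
diam px [28.1 29.1] area diam 28.5
moved
ellipse [408.93 192.78] [ 671.2 -114.9   46. ]
centroid [409.03 193.03] [ 670.6 -115.1   46. ]
mec [408.91 192.1 ] [ 672.8 -114.9   46. ]
diam px [26.7 29.1] area diam 27.9
med
ellipse [464.15 263.88] [ 508.2 -233.9   42. ]
centroid [464.25 263.9 ] [ 508.1 -234.1   42. ]
mec [464. 264.] [ 507.9 -233.5   42. ]
diam px [24.8 25.9] area diam 25.5
```

Camera bias is about (-1 to -2, +1 to +2) mm. The large canister reads about (457.6,-65) from the robot and about (458.4,-67) from the corrected camera, so I'll aim for (458,-66), which is well inside the 3.5 mm clearance.

```bash

python3 -m crank '[[[0.5,0,0,-15,0,0,0],[0.5,0,0,-40,0,0,0],[0.5,0,0,-30,0,0,0],[0.5,13,42.5,0,0,0,0],[0.5,13,42.5,0,0,0,0]]]'|tail -2
python3 -m crank '[[[0.5,13.2,42.5,0,0,0,0],[0.5,13.2,42.5,0,0,0,0],[0.5,0,0,0,0,0,0],[0.5,0,0,0,0,0,0],[0.5,0,0,0,0,0,0]]]' |tail -2
python3 go.py 458 -66 26
```

```text
contact_force: [0.1, 1.6, -2.2]
gripper_width: 0.661
contact_force: [0.1, 0.1, -2.3]
gripper_width: 0.661
t 14.75 pos [458.2 -66.5  63.4] F [ 0.1  0.1 -2.3] g 0.661 j [-0.22 -0.03  1.77 -0.    1.4  -1.79]
xt [-1.0e+00  1.4e-03 -5.0e-04] yt [ 1.4e-03  1.0e+00 -4.0e-04] zt [ 5.e-04 -4.e-04 -1.e+00]
tool delta [ 0.2  0.5 37.4]
```

```bash

python3 -m crank '[[[0.5,0,0.5,18,0,0,0],[0.5,0,0,12,0,0,0],[0.5,0,0,5,0,0,0],[0.5,0,0,2,0,0,0],[0.5,0,0,0,0,0,0]]]'|tail -2
python3 go.py 458 -66 25
python3 -m crank '[[[0.5,0,0,1.5,0,0,0],[0.5,0,0,0,0,0,0],[0.5,0,0,0,0,0,0]]]'|tail -2
python3 go.py 458 -66 25
```

```text
contact_force: [0.2, -0.6, -2.9]
gripper_width: 0.663
t 15.25 pos [458.  -65.6  26.1] F [ 0.2 -0.6 -2.9] g 0.663 j [-0.22  0.02  1.8   0.    1.32 -1.79]
xt [-1.0e+00  1.2e-03  2.0e-04] yt [1.2e-03 1.0e+00 1.0e-04] zt [-2.e-04  1.e-04 -1.e+00]
tool delta [-0.  -0.4  1.1]
contact_force: [0.2, 0.5, -1.6]
gripper_width: 0.66
t 15.55 pos [458.1 -65.3  24.9] F [ 0.2  0.5 -1.6] g 0.66 j [-0.22  0.02  1.8   0.    1.32 -1.79]
xt [-1.e+00  7.e-04 -6.e-04] yt [ 7.e-04  1.e+00 -1.e-04] zt [ 6.e-04 -1.e-04 -1.e+00]
tool delta [ 0.1 -0.7 -0.1]
```

```bash

python3 -m crank '[[[0.5,0,0,0.7,0,0,0],[1,0,0,0,0,0,0],[1,0,0,0,0,0,0],[1,0,0,0,0,0,0],[1,0,0,-20,0,0,0]]]'|tail -2
python3 -m crank '[[[1,0,0,-30,0,0,0],[1,0,0,-20,0,0,0],[1,-24.4,42.8,0,0,0,0],[1,-24.4,42.8,0,0,0,0],[1,-24.4,42.8,0,0,0,0]]]'|tail -2
python3 -m crank '[[[1,-24.4,42.8,0,0,0,0],[1,-24.4,42.8,0,0,0,0],[1,-24.4,42.8,0,0,0,0],[1,-24.4,42.8,0,0,0,0],[1,0,0,0,0,0,0]]]'|tail -2
python3 -m crank '[[[1,0,0,0,0,0,0]]]'|tail -2
python3 - <<'E'
from h import *
q,D=ctrl.grab_frame("top"); cv2.imwrite("pics/top4.png",q)
fitlid(q,(391,287),17,.088)
cv2.imwrite("pics/c4.png",cv2.resize(q[230:330,300:470],None,fx=4.5,fy=4.5,interpolation=2))
fitlid(cv2.imread("pics/top0.png"),(255,213),15,.04)
E
python3 go.py 629 234 -24
```

```text
contact_force: [-0.2, 0.1, 0.6]
gripper_width: 1.002
contact_force: [1.5, -1.3, 0.1]
gripper_width: 1.001
contact_force: [-0.3, 0.5, -0.0]
gripper_width: 1.004
contact_force: [-0.8, -0.4, -0.5]
gripper_width: 1.0
ellipse [391.04 286.81] [454.1 -64.   88. ]
centroid [391.5  286.74] [454.3 -65.   88. ]
mec [390.12 286.57] [454.7 -62.   88. ]
diam px [28.2 31.5] area diam 29.2
ellipse [255.09 213.37] [627.1 235.   40. ]
centroid [255.27 213.63] [626.5 234.6  40. ]
mec [254.89 213.49] [626.8 235.5  40. ]
diam px [20.6 21. ] area diam 20.6
t 17.2 pos [628.7 233.8  93.4] F [ 1.  -0.4 -0. ] g 1.001 j [ 0.3   0.52  1.06 -0.    1.56 -1.27]
xt [-1.e+00  6.e-04  8.e-04] yt [ 6.e-04  1.e+00 -6.e-04] zt [-8.e-04 -6.e-04 -1.e+00]
tool delta [ -0.4   0.3 117.4]
```

View pics/c4.png

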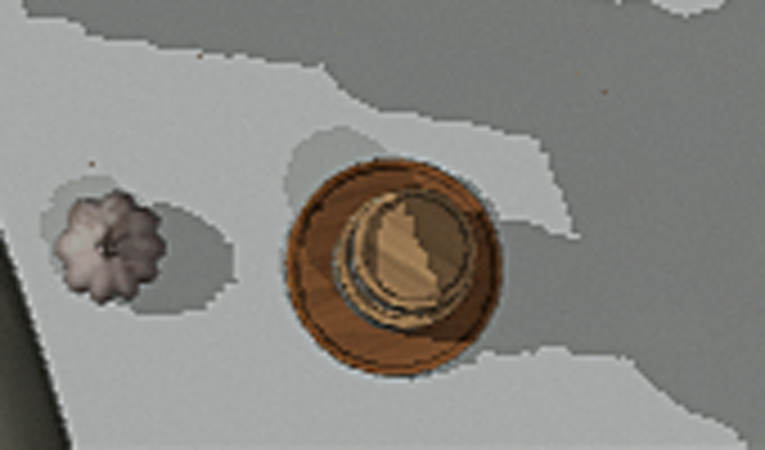

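The medium canister looks seated, with its lid centred near crop (416,248), concentric with the large rim. Next is the small one.

```bash

python3 -m crank '[[[1,0,0,35,0,0,0],[1,0,0,35,0,0,0],[1,0,0,28,0,0,0],[1,0,0,18,0,0,0],[1,0,0,0,0,0,0]]]' |tail -2
python3 -m crank '[[[0.6,0,0,0,0,0,0],[0.4,0,0,0,0,0,0],[0.4,0,0,0,0,0,0],[0.4,0,0,0,0,0,0],[0.4,0,0,0,0,0,0]]]' |tail -2
python3 go.py 629 234 -24
python3 -m crank '[[[1,0,0,0,0,0,0],[1,0,0,0,0,0,0],[1,0,0,0,0,0,0.1428],[1,0,0,0,0,0,0.1428],[1,0,0,0,0,0,0.1428]]]' |tail -2
python3 -m crank '[[[1,0,0,0,0,0,0.1428],[1,0,0,0,0,0,0.1428],[1,0,0,0,0,0,0.1428],[1,0,0,0,0,0,0.1428],[1,0,0,0,0,0,0.1428]]]' |tail -2
python3 -m crank '[[[1,0,0,0,0,0,0.1428],[1,0,0,0,0,0,0.1428],[1,0,0,0,0,0,0.1428],[1,0,0,0,0,0,0],[1,0,0,0,0,0,0]]]' |tail -2
python3 - <<'E'
from h import *
q,D=ctrl.grab_frame("top")
pts=np.array([depthpt("top",D,u,v) for u in range(386,399) for v in range(280,291)])*1000
print("lid floor z median",np.median(pts[:,2]).round(1),"std",pts[:,2].std().round(1))
f=np.array([depthpt("top",D,u,v) for u in range(330,345) for v in range(305,320)])*1000; print("table z",np.median(f[:,2]).round(1))
print(ray("top",(392.4,285.1),.088)*1000)
E
python3 go.py 629 234 -24
```

```text
contact_force: [-0.3, -0.2, 0.1]
gripper_width: 1.002
contact_force: [-0.9, -0.0, 6.2]
gripper_width: 0.556
t 18.2 pos [630.6 234.7 -19.1] F [-0.9 -0.   6.2] g 0.556 j [ 0.3   0.62  1.15 -0.    1.36 -1.27]
xt [-1.0e+00  7.0e-04 -4.5e-03] yt [7.0e-04 1.0e+00 1.3e-03] zt [ 0.0045  0.0013 -1.    ]
tool delta [ 1.6 -0.7  4.9]
contact_force: [0.4, -0.5, -0.2]
gripper_width: 1.0
contact_force: [-0.5, 0.1, -0.5]
gripper_width: 0.999
contact_force: [0.7, -0.4, 0.0]
gripper_width: 1.004
lid floor z median 83.5 std 2.6
table z 0.3
[[457.79059894 -66.97686768  88.        ]]
t 19.75 pos [628.9 234.2 -22.2] F [-0.2  0.   1. ] g 1.002 j [0.3  0.63 1.15 0.   1.36 0.3 ]
xt [-0.0027  1.      0.    ] yt [ 1.0e+00  2.7e-03 -2.0e-04] zt [-2.e-04  0.e+00 -1.e+00]
tool delta [-0.2  0.1  1.8]
```

The medium lid floor measures 83.5 mm against 83 expected, so it is seated. I'll grip the small one across the other axis and lift.

```bash

python3 -m crank '[[[0.6,0,0,0,0,0,0],[0.4,0,0,0,0,0,0],[0.4,0,0,0,0,0,0],[0.4,0,0,0,0,0,0],[0.4,0,0,0,0,0,0]]]' |tail -2
python3 go.py 458.1 -65.5 63
python3 -m crank '[[[0.4,0,0,-15,0,0,0],[0.4,0,0,-35,0,0,0],[0.4,0,0,-40,0,0,0],[0.4,0,0,-35,0,0,0],[0.4,0,0,0,0,0,0]]]'|tail -2
python3 go.py 458.1 -65.5 63
```

```text
contact_force: [-0.4, 0.2, 2.3]
gripper_width: 0.557
t 20.25 pos [629.2 234.3 -21.6] F [-0.4  0.2  2.3] g 0.557 j [0.3  0.63 1.15 0.   1.36 0.3 ]
xt [5.e-04 1.e+00 3.e-04] yt [ 1.e+00 -5.e-04  7.e-04] zt [ 7.e-04  3.e-04 -1.e+00]
tool delta [-299.8 -170.9  -84.8]
contact_force: [1.2, 0.1, -0.3]
gripper_width: 0.555
t 20.75 pos [631.9 235.1 111. ] F [ 1.2  0.1 -0.3] g 0.555 j [0.3  0.51 1.04 0.   1.58 0.3 ]
xt [6.0e-04 1.0e+00 3.6e-03] yt [ 9.999e-01 -7.000e-04  1.140e-02] zt [ 0.0114  0.0036 -0.9999]
tool delta [-300.9 -174.1   44.9]
```

```bash

python3 -m crank '[[[0.4,-42.8,-24.4,0,0,0,0],[0.4,-42.8,-24.4,0,0,0,0],[0.4,-42.8,-24.4,0,0,0,0],[0.4,-42.8,-24.4,0,0,0,0],[0.4,-42.8,-24.4,0,0,0,0]]]'|tail -2
python3 -m crank '[[[0.4,-42.8,-24.4,0,0,0,0],[0.4,-42.8,-24.4,0,0,0,0],[0.4,0,0,0,0,0,0],[0.4,0,0,0,0,0,0],[0.4,0,0,0,0,0,0]]]' |tail -2
python3 go.py 458.1 -65.7 63.5
```

```text
contact_force: [0.1, -0.1, -1.4]
gripper_width: 0.556
contact_force: [0.0, 1.1, -1.4]
gripper_width: 0.554
t 21.75 pos [458.  -64.7 102.5] F [ 0.   1.1 -1.4] g 0.554 j [-0.22 -0.07  1.72  0.    1.49 -0.22]
xt [2.e-04 1.e+00 5.e-04] yt [ 1.e+00 -2.e-04 -5.e-04] zt [-5.e-04  5.e-04 -1.e+00]
tool delta [-1.   0.1 39. ]
```

```bash

python3 -m crank '[[[0.4,-0.8,0,18,0,0,0],[0.4,0,0,12,0,0,0],[0.4,0,0,6,0,0,0],[0.4,0,0,3,0,0,0],[0.4,0,0,0,0,0,0]]]'|tail -2
python3 go.py 458.1 -65.7 61.5
python3 -m crank '[[[0.4,0,0,1.5,0,0,0],[0.4,0,0,0,0,0,0],[0.4,0,0,0,0,0,0]]]'|tail -2
python3 go.py 458.1 -65.7 61.5
```

```text
contact_force: [0.7, -0.4, -2.3]
gripper_width: 0.557
t 22.25 pos [457.9 -65.8  63.6] F [ 0.7 -0.4 -2.3] g 0.557 j [-0.22 -0.03  1.77  0.    1.4  -0.22]
xt [2.e-04 1.e+00 3.e-04] yt [ 1.e+00 -2.e-04 -7.e-04] zt [-7.e-04  3.e-04 -1.e+00]
tool delta [0.1 0.2 2.1]
contact_force: [0.1, -0.6, -3.0]
gripper_width: 0.558
t 22.55 pos [458.1 -66.2  62.7] F [ 0.1 -0.6 -3. ] g 0.558 j [-0.22 -0.03  1.77  0.    1.4  -0.22]
xt [ 9.e-04  1.e+00 -1.e-04] yt [ 1.e+00 -9.e-04  7.e-04] zt [ 7.e-04 -1.e-04 -1.e+00]
tool delta [ 0.5 -0.   1.2]
```

```bash

python3 -m crank '[[[0.4,0.4,0,1.3,0,0,0],[0.4,0,0,0,0,0,0],[0.4,0,0,0,0,0,0]]]'|tail -2
python3 go.py 458.1 -65.7 61.5
```

```text
contact_force: [1.0, 0.2, -1.0]
gripper_width: 0.556
t 22.85 pos [458.2 -65.8  61.3] F [ 1.   0.2 -1. ] g 0.556 j [-0.22 -0.03  1.77  0.    1.4  -0.22]
xt [ 8.e-04  1.e+00 -1.e-04] yt [ 1.e+00 -8.e-04  7.e-04] zt [ 7.e-04 -1.e-04 -1.e+00]
tool delta [ 0.1 -0.1 -0.2]
```

```bash

python3 -m crank '[[[0.4,0,0,0.4,0,0,0],[1,0,0,0,0,0,0],[1,0,0,0,0,0,0],[1,0,0,0,0,0,0],[1,0,0,-20,0,0,0]]]'|tail -2
python3 -m crank '[[[1,0,0,-30,0,0,0],[1,46.2,7.2,0,0,0,0],[1,46.2,7.2,0,0,0,0],[1,46.2,7.2,0,0,0,0],[1,46.2,7.2,0,0,0,0]]]'|tail -2
python3 -m crank '[[[1,46.2,7.2,0,0,0,0],[1,46.2,7.2,0,0,0,0],[1,46.2,7.2,0,0,0,0],[1,46.2,7.2,0,0,0,0],[1,46.2,7.2,0,0,0,0]]]'|tail -2
python3 -m crank '[[[1,46.2,7.2,0,0,0,0],[1,0,0,0,0,0,0],[1,0,0,0,0,0,0]]]'|tail -2
python3 - <<'E'
from h import *
q,D=ctrl.grab_frame("top"); cv2.imwrite("pics/top5.png",q)
fitlid(q,(395,284),14,.123)
pts=np.array([depthpt("top",D,u,v) for u in range(390,399) for v in range(280,288)])*1000
print("lid floor z median",np.median(pts[:,2]).round(1),"std",pts[:,2].std().round(1))
s,_=ctrl.grab_frame("scene"); 
a=cv2.resize(q[240:330,340:440],None,fx=4,fy=4,interpolation=2); b=cv2.resize(s[180:270,330:420],None,fx=4,fy=4,interpolation=2)
cv2.imwrite("pics/c5.png",np.hstack([a,b]))
E
python3 go.py 530.5 396 -24
```

```text
contact_force: [0.1, 0.1, -0.2]
gripper_width: 0.998
contact_force: [0.3, -0.6, 0.1]
gripper_width: 1.001
contact_force: [0.6, 0.0, 0.6]
gripper_width: 0.999
contact_force: [0.1, -0.7, 0.8]
gripper_width: 0.998
ellipse [393.95 284.32] [456.3 -66.3 123. ]
centroid [394.02 284.13] [456.7 -66.4 123. ]
mec [394.5 284.5] [455.9 -67.4 123. ]
diam px [22.6 26.9] area diam 24.3
lid floor z median 117.8 std 2.8
t 24.75 pos [530.4 395.3 110.8] F [ 0.2 -0.   0.3] g 0.998 j [ 0.58  0.48  1.08 -0.    1.58  0.59]
xt [ 1.6e-03  1.0e+00 -2.0e-04] yt [ 1.0e+00 -1.6e-03  1.0e-04] zt [ 1.e-04 -2.e-04 -1.e+00]
tool delta [  0.7   0.  134.8]
```

View pics/c5.png

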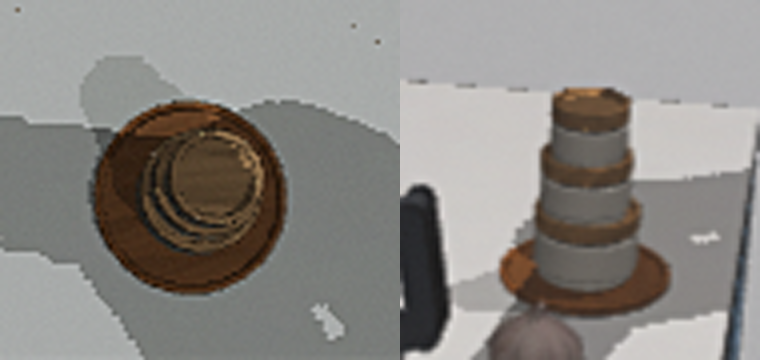

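The three-canister tower is upright and seated, with its lid floor at 117.8 mm against 118 expected. Now the tiny one.

```bash

python3 -m crank '[[[1,0.7,0,40,0,0,0],[1,0,0,40,0,0,0],[1,0,0,35,0,0,0],[1,0,0,18,0,0,0],[1,0,0,0,0,0,0]]]' |tail -2
python3 -m crank '[[[0.6,0,0,0,0,0,0],[0.4,0,0,0,0,0,0],[0.3,0,0,0,0,0,0],[0.3,0,0,0,0,0,0],[0.3,0,0,0,0,0,0]]]' |tail -2
python3 go.py 530.5 396 -24
python3 -m crank '[[[1,0,0,0,0,0,0],[1,0,0,0,0,0,0],[1,0,0,0,0,0,-0.1428],[1,0,0,0,0,0,-0.1428],[1,0,0,0,0,0,-0.1428]]]' |tail -2
python3 -m crank '[[[1,0,0,0,0,0,-0.1428],[1,0,0,0,0,0,-0.1428],[1,0,0,0,0,0,-0.1428],[1,0,0,0,0,0,-0.1428],[1,0,0,0,0,0,-0.1428]]]' |tail -2
python3 -m crank '[[[1,0,0,0,0,0,-0.1428],[1,0,0,0,0,0,-0.1428],[1,0,0,0,0,0,-0.1428],[1,0,0,0,0,0,0],[1,0,0,0,0,0,0]]]' |tail -2
python3 -m crank '[[[0.6,0,0,0,0,0,0],[0.4,0,0,0,0,0,0],[0.3,0,0,0,0,0,0],[0.3,0,0,0,0,0,0],[0.3,0,0,0,0,0,0]]]' |tail -2
python3 go.py 458.2 -65.8 98
```

```text
contact_force: [0.1, -0.6, -0.8]
gripper_width: 0.997
contact_force: [0.1, -0.3, 6.5]
gripper_width: 0.447
t 25.75 pos [531.5 397.8 -19.7] F [ 0.1 -0.3  6.5] g 0.447 j [0.59 0.6  1.18 0.   1.35 0.59]
xt [7.0e-04 1.0e+00 2.2e-03] yt [ 1.0e+00 -7.0e-04  3.3e-03] zt [ 0.0033  0.0022 -1.    ]
tool delta [-1.8 -1.   4.3]
contact_force: [0.0, 0.5, -0.7]
gripper_width: 0.998
contact_force: [0.0, 0.0, -0.1]
gripper_width: 1.001
contact_force: [0.4, 0.4, -0.5]
gripper_width: 0.999
contact_force: [0.1, -0.2, 1.7]
gripper_width: 0.449
t 27.75 pos [530.5 397.1 -21.9] F [ 0.1 -0.2  1.7] g 0.449 j [ 0.59  0.6   1.19  0.    1.35 -0.98]
xt [-1.0e+00  1.2e-03 -7.0e-04] yt [1.2e-03 1.0e+00 5.0e-04] zt [ 7.e-04  5.e-04 -1.e+00]
tool delta [  71.7 -462.9 -120.1]
```

```bash

python3 -m crank '[[[0.3,0,0,-15,0,0,0],[0.3,0,0,-40,0,0,0],[0.3,0,0,-50,0,0,0],[0.3,0,0,-50,0,0,0],[0.3,0,0,0,0,0,0]]]'|tail -2
python3 -m crank '[[[0.3,7.2,-46.3,0,0,0,0],[0.3,7.2,-46.3,0,0,0,0],[0.3,7.2,-46.3,0,0,0,0],[0.3,7.2,-46.3,0,0,0,0],[0.3,7.2,-46.3,0,0,0,0]]]'|tail -2
python3 -m crank '[[[0.3,7.2,-46.3,0,0,0,0],[0.3,7.2,-46.3,0,0,0,0],[0.3,7.2,-46.3,0,0,0,0],[0.3,7.2,-46.3,0,0,0,0],[0.3,7.2,-38,0,0,0,0]]]'|tail -2
python3 -m crank '[[[0.3,0,0,0,0,0,0],[0.3,0,0,0,0,0,0]]]'|tail -2
python3 go.py 458.2 -65.8 98.5
```

```text
contact_force: [0.1, -0.1, -0.1]
gripper_width: 0.451
contact_force: [1.4, -0.6, -1.2]
gripper_width: 0.452
contact_force: [0.6, -0.2, -1.7]
gripper_width: 0.453
contact_force: [0.5, -0.1, -1.2]
gripper_width: 0.451
t 29.45 pos [457.7 -58.2 133. ] F [ 0.5 -0.1 -1.2] g 0.451 j [-0.21 -0.1   1.69  0.    1.55 -1.77]
xt [-1.0e+00  2.9e-03 -4.0e-04] yt [2.9e-03 1.0e+00 4.0e-04] zt [ 4.e-04  4.e-04 -1.e+00]
tool delta [-0.5 -7.7 34.5]
```

```bash

python3 -m crank '[[[0.3,-0.5,-7.7,0,0,0,0],[0.3,0,0,14,0,0,0],[0.3,0,0,12,0,0,0],[0.3,0,0,0,0,0,0],[0.3,0,0,0,0,0,0]]]'|tail -2
python3 go.py 458.2 -65.8 98
```

```text
contact_force: [0.6, 0.4, -1.0]
gripper_width: 0.45
t 29.95 pos [458.1 -64.9 105.9] F [ 0.6  0.4 -1. ] g 0.45 j [-0.22 -0.07  1.72  0.    1.49 -1.79]
xt [-1.      0.      0.0016] yt [0.e+00 1.e+00 5.e-04] zt [-1.6e-03  5.0e-04 -1.0e+00]
tool delta [-0.1 -0.9  7.9]
```

```bash

python3 -m crank '[[[0.3,0,-0.7,5,0,0,0],[0.3,0,0,3.4,0,0,0],[0.3,0,0,0,0,0,0],[0.3,0,0,0,0,0,0]]]'|tail -2
python3 go.py 458.2 -65.8 96
python3 -m crank '[[[0.3,0,0,1.3,0,0,0],[0.3,0,0,0,0,0,0],[0.3,0,0,0,0,0,0]]]'|tail -2
python3 go.py 458.2 -65.8 96
```

```text
contact_force: [-0.0, -0.6, -1.0]
gripper_width: 0.445
t 30.35 pos [458.4 -66.1  98.3] F [-0.  -0.6 -1. ] g 0.445 j [-0.22 -0.06  1.73  0.    1.48 -1.79]
xt [-1.e+00  8.e-04 -1.e-04] yt [8.e-04 1.e+00 1.e-04] zt [ 1.e-04  1.e-04 -1.e+00]
tool delta [0.2 0.3 2.3]
contact_force: [-0.3, 0.1, -0.8]
gripper_width: 0.447
t 30.65 pos [458.5 -66.1  97. ] F [-0.3  0.1 -0.8] g 0.447 j [-0.22 -0.06  1.73  0.    1.47 -1.79]
xt [-1.e+00  8.e-04 -2.e-04] yt [8.e-04 1.e+00 0.e+00] zt [ 2.e-04  0.e+00 -1.e+00]
tool delta [0.3 0.3 1. ]
```

```bash

python3 -m crank '[[[0.3,0,0,1.2,0,0,0],[0.3,0,0,0,0,0,0],[0.3,0,0,0,0,0,0]]]'|tail -2
python3 go.py 458.2 -65.8 96
python3 -m crank '[[[1,0,0,0,0,0,0],[1,0,0,0,0,0,0],[1,0,0,0,0,0,0],[1,0,0,-15,0,0,0],[1,0,0,-25,0,0,0]]]'|tail -2
python3 -m crank '[[[1,0,0,-40,0,0,0],[1,0,40,0,0,0,0],[1,0,45,0,0,0,0],[1,0,45,0,0,0,0],[1,0,45,0,0,0,0]]]'|tail -2
python3 -m crank '[[[1,0,45,0,0,0,0],[1,0,45,0,0,0,0],[1,0,0,0,0,0,0],[1,0,0,0,0,0,0],[1,0,0,0,0,0,0]]]'|tail -2
python3 - <<'E'
from h import *
q,D=ctrl.grab_frame("top"); cv2.imwrite("pics/top6.png",q)
fitlid(q,(397,282),12,.156)
pts=np.array([depthpt("top",D,u,v) for u in range(393,401) for v in range(278,286)])*1000
print("lid floor z",np.median(pts[:,2]).round(1),pts[:,2].std().round(1))
s,_=ctrl.grab_frame("scene"); 
a=cv2.resize(q[150:330,290:440],None,fx=2.5,fy=2.5,interpolation=2); b=cv2.resize(s[150:270,330:430],None,fx=3.75,fy=3.75,interpolation=2)
cv2.imwrite("pics/c6.png",np.hstack([a,b]))
E
python3 go.py
```

```text
contact_force: [-0.4, 0.2, 0.6]
gripper_width: 0.448
t 30.95 pos [458.7 -66.1  96.1] F [-0.4  0.2  0.6] g 0.448 j [-0.22 -0.06  1.73  0.    1.47 -1.79]
xt [-1.e+00  8.e-04 -7.e-04] yt [ 8.e-04  1.e+00 -1.e-04] zt [ 7.e-04 -1.e-04 -1.e+00]
tool delta [0.5 0.3 0.1]
contact_force: [0.6, -0.7, 0.9]
gripper_width: 1.0
contact_force: [0.2, 0.4, 0.3]
gripper_width: 1.0
contact_force: [0.7, -0.7, -0.2]
gripper_width: 1.001
ellipse [396.44 282.46] [457.1 -67.6 156. ]
centroid [396.37 282.41] [457.2 -67.4 156. ]
mec [396.81 282.12] [457.8 -68.4 156. ]
diam px [18.8 22.9] area diam 20.4
lid floor z 151.4 2.3
t 32.55 pos [458.9 197.8 175.9] F [-0.3  0.  -0.7] g 0.998 j [ 0.33 -0.01  1.52 -0.    1.63 -1.24]
xt [-1.0e+00  2.6e-03 -2.0e-04] yt [ 0.0026  1.     -0.    ] zt [ 2.e-04 -0.e+00 -1.e+00]
```

View pics/c6.png

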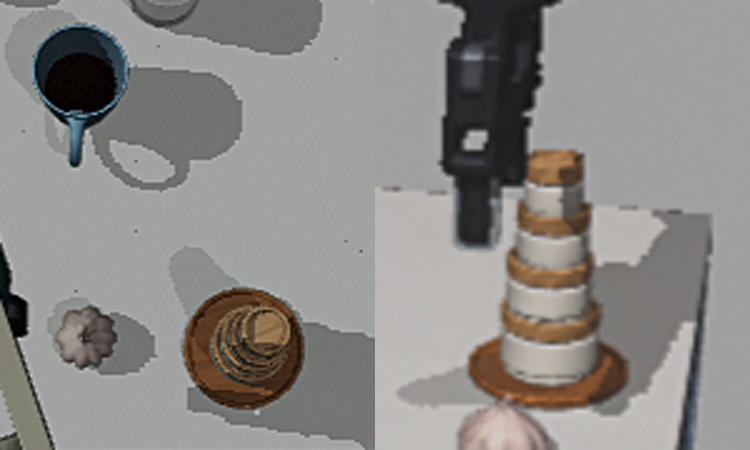

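The four canisters stand as one upright tower. The top lid floor is at 151.4 mm against 151 expected, the mug and garlic are where they were, and the arm is clear.

```bash
python3 -c "
from cell import ctrl
print(ctrl.job_done())"
```

```text
the job is handed in; nothing more can be done
None
```

I built the four-canister tower on the round coaster and handed it in at about 33 s on the robot's clock. No verdict is reported. Each canister was squeezed on two crossed axes to centre it, then placed bottom-up and let go.

**Last checks:**
- **Seating:** lid floors measured 83.5, 117.8 and 151.4 mm for the second, third and fourth canisters, against 83, 118 and 151 mm expected. The final picture shows the tower upright.
- **Centring:** the robot's release positions agree within about 1.5 mm, near (458, -66) mm. My corrected estimate of the coaster's middle is (457, -65) mm.
- **Bystanders and arm:** the mug and garlic look unmoved, and the open gripper is clear of everything.

**What failed or disagreed:**
- **First grasp missed:** the real fingertips sit about 27 mm (shut) to 40 mm (open) above the reported TCP. The fingers closed on the large canister's lid and dragged it about 75 mm. It stayed upright, so I measured the offset, found it again and regrasped it.
- **Camera against robot:** positions differ by about 1–2 mm, which I corrected for. For the large canister on the coaster, about 2 mm in y remained, so I aimed between the two values.

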